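Fit the missing support post of a pump test fixture

TASK

One support post is missing from the metal test fixture. With all posts still in their rack, take the depth rod, lower it into the empty socket with the red ring until its tip rests lightly on the bottom for a moment to find how deep it is, and put the rod back in its stand. Then take only the one post that will stand level with the two fixed posts, lower it in the grip until it stands on the bottom of the socket, let it go, and leave everything else as it is; never press hard with rod or post.

Things in the scene. Friction and masses are not known exactly. Their poses are not given: they have to be found in the camera images.
- fixture: Fixed aluminium block 110 x 110 mm, 50 mm high, on the table. Origin: centre of its underside; z up. The empty socket is at x -30, y 0 mm of its frame. Two fixed steel posts, 14 mm thick, stand on it at x +25, y +35 and -35 mm; their tops are 40 mm above the block's top face (90 mm above the table). Turned knobs 14 mm long stick out of its two y sides.
- socket (a point): Centre of the mouth of the empty socket, in the block's top face (50 mm above the table), z up. Round vertical hole 15 mm in diameter with a 1 mm chamfer, marked by a flat red ring 25 mm across. It has a flat, hard steel bottom; its depth is 24, 31 or 38 mm, differs from run to run and is given nowhere: it must be felt with the rod.
- rack: Fixed grey plastic block 50 x 160 mm, 40 mm high, with three wells 28 mm deep and 16 mm wide in a row along its own y axis, at y -55, 0 and +55 mm. Origin: centre of its underside, z up. A post stands in each well, in random order, its foot 12 mm above the table.
- stand: Fixed white plastic block 70 x 70 mm, 70 mm high, holding the depth rod. Origin: centre of its underside, z up.
- stand_hole0 (a point): Centre of the mouth of the rod's hole in the stand's top face (70 mm above the table), z up; 12 mm in diameter, 65 mm deep.
- rod: Depth rod, loose, about 70 g, 110 mm long, standing in the stand. Origin: the very end of its tip; z runs from the tip up to the handle. Needle 7 mm thick up to z 60 mm; then a collar 22 mm across, 3 mm thick, which rests on the stand's top face (origin then 60 mm below stand_hole0); then a black round handle 16 mm thick from z 63 to z 110 mm, to be gripped.
- rod_tip: The rod's brass ball tip, 8 mm in diameter, rigid with the rod. Origin: the very end of the tip, same as the rod's. Rigid: the force climbs fast on contact; feel for the bottom slowly (a few mm/s) and keep the force below 25 N.
- post_blue: Loose steel support post, upright in the rack, 14 mm thick, 64 mm long, 50 to 80 g, with its band and top blue. Origin: centre of its foot (chamfered, 1.8 mm); z up along the post. Keep the forces between it and the block below 40 N. It stands level with the fixed posts in a socket 24 mm deep.
- post_orange: Loose steel support post, upright in the rack, 14 mm thick, 71 mm long, 50 to 80 g, with its band and top orange. Origin: centre of its foot (chamfered, 1.8 mm); z up along the post. Keep the forces between it and the block below 40 N. It stands level with the fixed posts in a socket 31 mm deep.
- post_green: Loose steel support post, upright in the rack, 14 mm thick, 78 mm long, 50 to 80 g, with its band and top green. Origin: centre of its foot (chamfered, 1.8 mm); z up along the post. Keep the forces between it and the block below 40 N. It stands level with the fixed posts in a socket 38 mm deep.
- pot: Bystander: closed amber specimen jar, 40 mm wide, 55 mm high. Origin: centre of its underside. Leave alone.
- shell: Bystander: cream pump shell, 96 mm wide, 72 mm high with two ports on top. Origin: centre of its underside. Leave alone.
- driver: Bystander: screwdriver lying on the table, about 200 mm long along its x axis. Leave alone.

How it is judged:
By the outcome, as a careful person would: the job done as asked, in the order asked, and still so for the second after the job is handed in, with the robot touching nothing.
It also fails if it takes over 72 s, if anything falls off the work surface, if the arm or the gripper's body presses on something with over 40 N, if the wrist force passes 120 N, or if a joint passes its speed limit or range.

ROBOT

A 6-joint arm with a two-finger parallel gripper is mounted at the origin on the work surface. World frame = base frame: x ahead of the robot, y to its left, z up, the work surface at z = 0. Lengths are in m, angles in degrees, forces in N, time in s.
With the tool pointing down it reaches from about 0.4 to 0.825 m from the base axis. Payload 7 kg.
Tool frame: the origin (TCP) lies at the centre of the arm's flange, where the gripper is bolted on; the fingertips stand 178 mm ahead of it and the grasp point (between the pads) lies 159 mm ahead of it (ctrl.hold_point_z is the distance from the TCP to the grasp point, in m); z points along the fingers, y is the line along which they close (so a half turn about z gives the same grasp; the last joint's range is limited). The gripper opens to 88 mm and grips with 3 to 60 N. Pads are 19 mm wide; open, the fingers measure 130 mm over their backs; the gripper's body (78 mm by 193 mm) begins 47 mm behind the grasp point.
Start: joints at [-52.993, 20.546, 0.682, 0, -70.136, -16.507], TCP at [0.236, -0.632, 0.405] pointing down, gripper open.
Joint ranges: [-176.03, 176.03], [-82.01, 121.73], [-58.28, 71.71], [-173.87, 95.51], [-174.79, -0.11], [-173.66, 173.66]. Speed limits (degrees/s): [136.94, 136.94, 172.46, 180, 180, 180].

INTERFACE

Orientations are given as [roll, pitch, yaw] about the fixed x, y, z axes, in that order (R = Rz(yaw) Ry(pitch) Rx(roll)).
In Python, from plant import ctrl gives the robot as it stands.
- The arm moves only by the shell command python3 -m inch 'ROWS'. ROWS is JSON, one flat list of numbers, 7 for each row, row after row: the closure, from 0 (fully open) to 1 (shut), then the shift along the tool's x, y, z in mm, then the turn, a rotation vector about the tool's x, y, z in degrees. In form: [hand, x, y, z, wx, wy, wz, hand, x, y, z, wx, wy, wz, ...]. A call has 1 to 5 rows; each row is the pose to reach, as a shift and turn from the pose commanded when the call began, along the tool's axes at that moment; what a row does not reach only later rows make up. A row lasts 1/10 s, in which the tool goes at most 50 mm and 8.59 degrees, less where a joint would pass 70% of its speed; a pose out of reach is approached as far as the arm can. A call with a gripper value outside its range is refused whole. The fingers move at their own pace and stop on an object; the grip force is fixed at half the most. Time passes only in rows, so rows that repeat a pose let the fingers close. It gives the time, the measured TCP pose, the force, the opening and the grip force at its end, in the units of the state.
- ctrl.get_obs(): the state, without advancing time (a new reading comes with each control period).
- ctrl.snapshot(name): name is "scene" or "top" or "wrist"; returns a dict with "frame" (420x560x3 uint8, red, green, blue), "K" (3x3 intrinsics, pixels), "R" (3x3) and "t" (3): a world point X has camera coordinates R X + t. Camera axes: x right, y down, z forward; pixel columns grow to the right and rows downward; lengths in m; the calibration is good to about 2 mm. A picture is of the moment at which its call begins. There is no depth.
- ctrl.close_job(): hands the job in; it is judged then, once.
Trained networks look in a picture, given as the dict that the camera call returned (one of the last four; its "shot" number tells which), for a name from the list of things; names that differ only in an ending like _2 or _b are one class to them, and where a whole thing is asked for, a point or a joint stands for the part that bears it (a point fixed in the world has none). Each returns a list of dicts, best first, with "p" (0 to 1); they miss things now and then, are a little off and sometimes report something else, mostly with a low value. They report only what shows in the picture. A call takes as long as a camera call.
- ctrl.recognise(picture, thing): "location" ([x, y, z] in m, in world coordinates, good to about 4 mm: the middle of the surface that is visible of it).
- ctrl.trace(picture, thing): "pixels" (420x560 bool, what is visible of it).
- ctrl.mark_of(picture, thing): "location" ([x, y, z] in m, in world coordinates, good to about 4 mm: a listed point, or the origin of a listed thing).
The state is a dict: "clock": time; "joint_pos": joint angles; "qvel": joint speeds; "tau": joint torques, N m; "tool_pos": TCP position; "orientation": TCP orientation; "force": force on the tool from outside, world axes, zero at the start; "moment": the same for the moment, N m; "opening": finger opening in m; "gripper_force": force on a finger pad.
Only numpy, scipy, OpenCV 4.12 (cv2) and the standard library are available. Lean on these libraries where they do the work, as an engineer would, in place of code of your own. Each camera call takes 0.05 s, during which the arm holds its last target. There are 200 camera calls.

## Working session

There is one attempt and no reset: what is moved stays moved. The work goes in short steps, Python scripts to look and compute and a shell command to move; the robot and the scene stay as the last step left them, time stands still between calls to the robot, and variables do not carry over. Pictures are saved under pics/ and viewed, at most 10 in all, crops included, and the job is handed in when it is done.

```bash
mkdir -p pics
cat > h.py <<'E'
import numpy as np, cv2
from plant import ctrl
from scipy.spatial.transform import Rotation as Ro
def save(s,n): cv2.imwrite('pics/'+n,s['frame'][:,:,::-1])
def proj(s,X):
    c=s['R']@np.array(X)+s['t']; p=np.array(s['K'])@c; return p[:2]/p[2]
def ray(s,px,z):
    d=np.linalg.inv(s['K'])@np.array([px[0],px[1],1.]); R=np.array(s['R']); C=-R.T@s['t']; d=R.T@d
    return C+d*(z-C[2])/d[2]
def pose():
    o=ctrl.get_obs(); return o, Ro.from_euler('xyz',o['orientation'],degrees=True).as_matrix()
def delta(target_tcp,yaw=None):
    o,R=pose(); return (R.T@(np.array(target_tcp)-o['tool_pos'])*1000).round(1)
E
python3 - <<'E'
from h import *
print(ctrl.get_obs())
t=ctrl.snapshot('top'); s=ctrl.snapshot('scene')
save(t,'top.png');save(s,'scene.png')
for n,p in (('top',t),('scene',s)):
  for k in ['fixture','socket','rack','stand','stand_hole0','rod','post_blue','post_orange','post_green','pot','shell','driver']:
    r=ctrl.mark_of(p,k)[:2]; print(n,k,[(np.round(a['location'],4).tolist(),round(a['p'],2),proj(p,a['location']).round().tolist()) for a in r])
E
```

```text
{'clock': 0.0, 'joint_pos': array([-5.29911601e+01,  2.05906447e+01,  6.33606317e-01, -2.07035936e-02,
       -7.01362679e+01, -1.65052153e+01]), 'qvel': array([ 0.06579259,  0.0543551 ,  0.09778107,  0.04923242, -0.00937271,
        0.00239778]), 'tau': array([ 5.94085723e-04, -5.82719815e+01,  2.93070334e+01,  6.99805006e+00,
        6.90027126e-03, -1.55395710e-04]), 'tool_pos': array([ 0.23634   , -0.63205756,  0.40372826]), 'orientation': array([ 1.79905009e+02, -7.85043682e-03, -1.59503420e+02]), 'force': array([-0.10727223, -0.26314619,  0.6478944 ]), 'moment': array([ 0.01036711, -0.05899022,  0.02340553]), 'gripper_force': 0.0, 'opening': 0.08735782909070973}
top fixture [([0.5408, 0.0483, -0.002], 0.59, [263.0, 254.0])]
top socket [([0.519, 0.0599, 0.0499], 0.79, [258.0, 263.0])]
top rack [([0.4692, 0.2636, -0.001], 0.83, [169.0, 296.0])]
top stand [([0.4661, -0.2858, 0.0006], 0.95, [416.0, 272.0])]
top stand_hole0 [([0.4704, -0.289, 0.0682], 0.76, [429.0, 268.0])]
top rod [([0.4658, -0.291, 0.0096], 0.51, [420.0, 272.0])]
top post_blue [([0.4584, 0.3194, 0.0085], 0.61, [14
[... 664 characters left out ...]
e rack [([0.4719, 0.2623, -0.0016], 0.78, [415.0, 211.0])]
scene stand [([0.464, -0.2886, 0.0007], 0.81, [204.0, 142.0])]
scene stand_hole0 [([0.4666, -0.2915, 0.0707], 0.65, [198.0, 120.0])]
scene rod [([0.4673, -0.291, 0.0712], 0.54, [198.0, 120.0])]
scene post_blue [([0.4591, 0.3174, 0.0115], 0.47, [443.0, 211.0])]
scene post_orange [([0.4694, 0.2647, 0.0076], 0.58, [418.0, 208.0])]
scene post_green [([0.4711, 0.2615, -0.0016], 0.59, [415.0, 211.0]), ([0.4836, 0.2066, 0.0114], 0.44, [390.0, 203.0])]
scene pot [([0.7374, -0.1985, -0.0027], 0.65, [173.0, 230.0])]
scene shell [([0.7766, -0.0056, -0.0012], 0.88, [244.0, 277.0])]
scene driver [([0.7582, 0.2828, -0.0005], 0.76, [391.0, 326.0])]
```

```bash
python3 -c "
import cv2;a=cv2.imread('pics/top.png');b=cv2.imread('pics/scene.png');import numpy as np
cv2.imwrite('pics/both.png',cv2.resize(np.vstack([a,b]),(400,600)))"; ls
```

```text
h.py
pics
```

View pics/top.png

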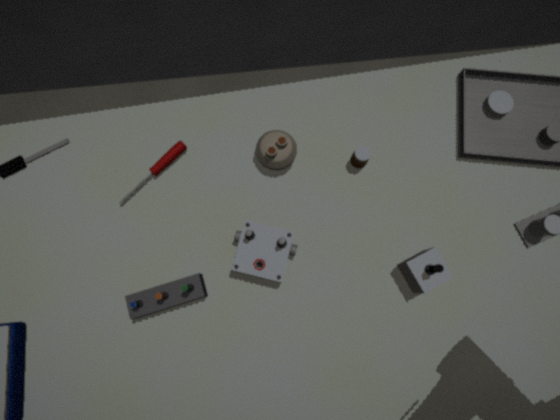

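View pics/scene.png

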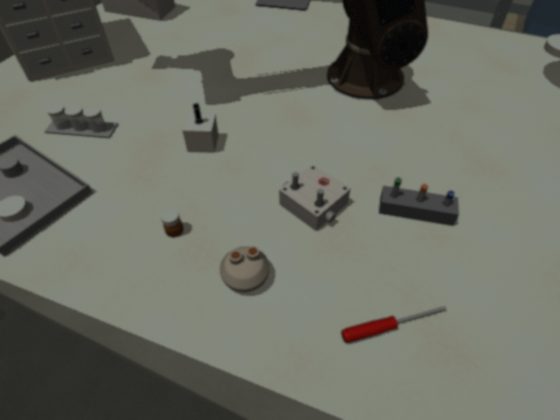

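The top view shows the rod at (434,269), the red ring at (259,264), and the rack posts blue (135,304), orange (160,297) and green (186,289). The network reports agree with this. The scene view confirms the layout.

Run:
```python
from h import *
s=ctrl.snapshot('wrist'); o,R=pose()
C=-s['R'].T@s['t']; print('cam in tool',R.T@(C-o['tool_pos']), 'axes in tool\n',(R.T@s['R'].T).round(3)); print(s['K'])
print(delta([0.467,-0.29,0.40]))
```

```text
cam in tool [ 0.08379944 -0.00070396  0.02028055] axes in tool
 [[-0.    -0.95  -0.312]
 [ 1.    -0.    -0.   ]
 [ 0.    -0.312  0.95 ]]
[[344.22684506   0.         275.30908375]
 [  0.         344.22684506 208.45593785]
 [  0.           0.           1.        ]]
[-335.9  239.8    4.7]
```

```bash
python3 -m inch '[0,-336,240,5,0,0,34,0,-336,240,5,0,0,34,0,-336,240,5,0,0,34,0,-336,240,5,0,0,34,0,-336,240,5,0,0,34]'
python3 - <<'E'
from h import *
print(delta([0.467,-0.29,0.40]))
E
```

```text
clock: 1.85
tool_pos: [0.371, -0.4324, 0.402]
orientation: [-180.0, 0.0, 166.2]
force: [1.3, -1.3, -0.8]
opening: 0.0878
gripper_force: 0.0
[-59.3 161.2   2. ]
```

```bash
python3 -m inch '[0,-59,161,2,0,0,0,0,-59,161,2,0,0,0,0,-59,161,2,0,0,0,0,-59,161,2,0,0,0,0,-59,161,2,0,0,0]'
python3 - <<'E'
from h import *
s=ctrl.snapshot('wrist'); save(s,'w1.png')
for k in ['rod','stand_hole0','stand']:
  print(k,[(np.round(a['location'],4).tolist(),round(a['p'],2),proj(s,a['location']).round().tolist()) for a in ctrl.mark_of(s,k)[:2]])
print([(np.round(a['location'],4),a['p']) for a in ctrl.recognise(s,'rod')[:1]])
m=ctrl.trace(s,'rod')[0]['pixels']; v,u=np.nonzero(m); print(u.min(),u.max(),v.min(),v.max(),u.mean(),v.mean())
for k in (delta([0.467,-0.29,0.40]),proj(s,[0.468,-0.29,0.12]),proj(s,[.468,-.29,.073])):print(k)
E
```

```text
clock: 2.35
tool_pos: [0.4669, -0.2887, 0.4]
orientation: [180.0, 0.0, 166.7]
force: [-1.2, 0.3, 0.5]
opening: 0.0873
gripper_force: 0.0
rod [([0.4728, -0.2873, 0.0055], 0.83, [278.0, 179.0])]
stand_hole0 []
stand [([0.4674, -0.2887, -0.0], 0.9, [275.0, 174.0])]
[(array([ 0.4704, -0.2872,  0.1117]), 0.76)]
264 285 183 218 274.42088607594934 199.49367088607596
[-1.7  2.3 -0.2]
[274.00664792 207.95255615]
[274.18120886 192.11987473]
```

View pics/w1.png

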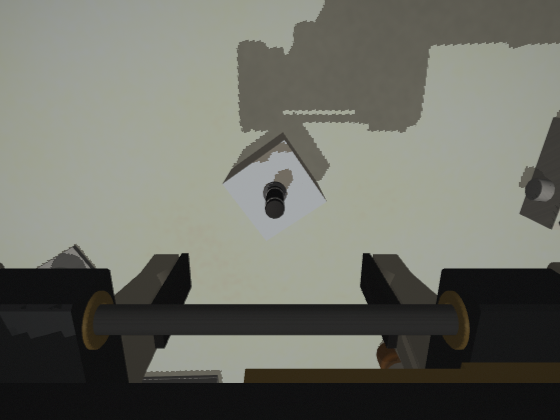

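The wrist view shows the handle top centre at about (275,208) and the collar at (275,191). That puts the rod axis at about (0.468, -0.2896), so I'll descend to grip it at rod z of about 90 mm.

```bash
python3 -m inch '[0,-1.3,-0.6,45,0,0,0,0,-1.3,-0.6,90,0,0,0,0,-1.3,-0.6,125,0,0,0,0,-1.3,-0.6,141,0,0,0,0,-1.3,-0.6,141,0,0,0]'; python3 -m inch '[1,0,0,0,0,0,0,1,0,0,0,0,0,0,1,0,0,0,0,0,0,1,0,0,0,0,0,0,1,0,0,0,0,0,0]'; python3 -m inch '[1,0,0,0,0,0,0,1,0,0,0,0,0,0,1,0,0,0,0,0,0]'
```

```text
clock: 3.15
tool_pos: [0.465, -0.2925, 0.2562]
orientation: [180.0, -0.3, 166.4]
force: [0.2, 0.3, 0.5]
opening: 0.0877
gripper_force: 0.0
clock: 3.65
tool_pos: [0.4666, -0.292, 0.2595]
orientation: [180.0, 0.1, 166.5]
force: [-0.0, -0.3, -0.0]
opening: 0.0531
gripper_force: 0.0
clock: 3.95
tool_pos: [0.4664, -0.2919, 0.2588]
orientation: [180.0, -0.0, 166.5]
force: [-0.2, -0.7, -0.8]
opening: 0.029
gripper_force: 0.0
```

```bash
python3 -m inch '[0.6,-1,2.6,0,0,0,0,0.6,-1,2.6,0,0,0,0,0.6,-1,2.6,0,0,0,0]'
python3 - <<'E'
from h import *
s=ctrl.snapshot('wrist'); save(s,'w2.png')
m=ctrl.trace(s,'rod'); 
if m:
  v,u=np.nonzero(m[0]['pixels']); print(u.min(),u.max(),v.min(),v.max())
o,R=pose(); print(o['tool_pos'],o['opening'],o['gripper_force'])
for p in ([0.468,-.2896,.12],):print(proj(s,p))
E
```

```text
clock: 4.25
tool_pos: [0.4681, -0.2896, 0.2588]
orientation: [180.0, -0.0, 166.5]
force: [-0.3, -0.4, 0.3]
opening: 0.0349
gripper_force: 0.0
255 295 242 303
[ 0.46805744 -0.28964099  0.25879396] 0.03521332856693905 0.0
[275.14581217 313.82872887]
```

View pics/w2.png

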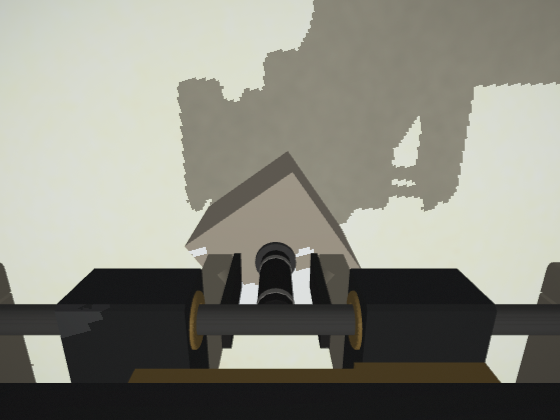

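The rod sits centred between the pads at column 275, so I'll close on it and lift.

```bash
python3 -m inch '[1,0,0,0,0,0,0,1,0,0,0,0,0,0,1,0,0,0,0,0,0,1,0,0,0,0,0,0,1,0,0,0,0,0,0]'
python3 - <<'E'
from h import *
for i in range(3): o=ctrl.get_obs(); print(o['tool_pos'],o['force'],o['opening'],o['gripper_force'])
E
```

```text
clock: 4.85
tool_pos: [0.468, -0.2897, 0.2588]
orientation: [-180.0, -0.0, 166.5]
force: [-0.4, -1.3, -0.3]
opening: 0.0156
gripper_force: 30.0
[ 0.46802233 -0.28967718  0.25880696] [-0.36420784 -1.3082402  -0.25224934] 0.015563777041677086 30.000019669532776
[ 0.46802233 -0.28967718  0.25880696] [-0.36420784 -1.3082402  -0.25224934] 0.015563777041677086 30.000019669532776
[ 0.46802233 -0.28967718  0.25880696] [-0.36420784 -1.3082402  -0.25224934] 0.015563777041677086 30.000019669532776
```

```bash
python3 -m inch '[1,0,0,-25,0,0,0,1,0,0,-60,0,0,0,1,0,0,-100,0,0,0,1,0,0,-125,0,0,0,1,0,0,-125,0,0,0]'
python3 - <<'E'
from h import *
o,R=pose(); print(o['tool_pos'],o['force'],o['opening'],o['gripper_force'])
print(delta([0.54,0.045,0.385]))
E
```

```text
clock: 5.35
tool_pos: [0.4688, -0.29, 0.388]
orientation: [-180.0, 0.4, 166.5]
force: [0.4, -0.6, -0.7]
opening: 0.0154
gripper_force: 30.0
[ 0.4688168  -0.29002974  0.38800645] [ 0.4279318  -0.64679978 -0.66450145] 0.015410504728281848 29.99980330467224
[  8.8 342.4   2.7]
```

```bash
python3 -m inch '[1,-2,25,0,0,0,0,1,-3,70,0,0,0,0,1,-4,118,0,0,0,0,1,-5,166,0,0,0,0,1,-5,214,0,0,0,0]'; python3 -m inch '[1,0,46,0,0,0,0,1,0,86,0,0,0,0,1,0,118,0,0,0,0,1,0,136,0,0,0,0,1,0,136,0,0,0,0]'; python3 -m inch '[1,0,0,0,0,0,0,1,0,0,0,0,0,0]'
python3 - <<'E'
from h import *
s=ctrl.snapshot('wrist'); save(s,'w3.png')
t=ctrl.snapshot('top'); save(t,'top2.png')
o,R=pose(); print(o['tool_pos'],o['orientation'])
for n,p in (('wrist',s),('top',t)):
 for k in ['socket','fixture']:
  print(n,k,[(np.round(a['location'],4).tolist(),round(a['p'],2),proj(p,a['location']).round().tolist()) for a in ctrl.mark_of(p,k)[:2]])
E
```

```text
clock: 5.85
tool_pos: [0.5227, -0.081, 0.3831]
orientation: [-180.0, -0.0, 166.5]
force: [1.3, -0.8, -0.8]
opening: 0.0157
gripper_force: 30.0
clock: 6.35
tool_pos: [0.5549, 0.0514, 0.3829]
orientation: [-180.0, -0.1, 166.6]
force: [-0.1, -0.6, -1.3]
opening: 0.0154
gripper_force: 30.0
clock: 6.55
tool_pos: [0.5543, 0.0486, 0.3835]
orientation: [-180.0, -0.0, 166.5]
force: [-1.0, 0.3, -0.3]
opening: 0.0155
gripper_force: 30.0
[0.55436049 0.04845105 0.38377619] [-1.79995818e+02 -9.03078338e-03  1.66423187e+02]
wrist socket [([0.5144, 0.0591, 0.0532], 0.95, [276.0, 146.0]), ([0.4731, 0.2608, 0.0155], 0.74, [479.0, 44.0])]
wrist fixture [([0.5445, 0.0504, -0.0055], 0.7, [275.0, 167.0]), ([0.4807, 0.2076, 0.0118], 0.19, [420.0, 68.0])]
top socket [([0.519, 0.0589, 0.0514], 0.72, [258.0, 262.0]), ([0.7372, -0.1968, 0.0017], 0.62, [359.0, 161.0])]
top fixture [([0.5418, 0.049, -0.0061], 0.94, [263.0, 254.0]), ([0.467, 0.264, 0.0109], 0.26, [167.0, 297.0])]
```

View pics/w3.png

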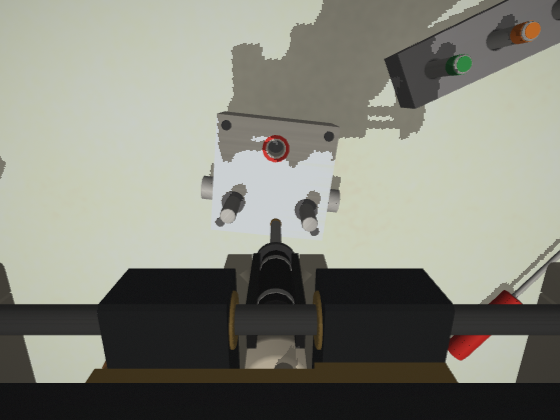

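The red ring is at (276,148), the rod tip at about (276,222), and the fixed post tops at (228,215) and (309,224). I'll compute precise positions from these.

Run:
```python
from h import *
s=ctrl.snapshot('wrist'); f=s['frame'].astype(int)
red=((f[:,:,0]>90)&(f[:,:,0]>2*f[:,:,1])&(f[:,:,0]>2*f[:,:,2])).astype(np.uint8)
red[:120]=0;red[180:]=0;red[:,:240]=0;red[:,310:]=0
c=max(cv2.findContours(red,0,2)[0],key=cv2.contourArea); e=cv2.fitEllipse(c); print(e)
S=ray(s,e[0],.05); print('socket',S)
d=ray(s,(309,224),.09)-ray(s,(228,215),.09); print('posts y',np.linalg.norm(d),np.degrees(np.arctan2(d[1],d[0])))
M=(ray(s,(309,224),.09)+ray(s,(228,215),.09))/2;print('mid-S',M-S,np.linalg.norm((M-S)[:2]))
o,R=pose();print(o['tool_pos'])
# tip: crop for column / row
tz=o['tool_pos'][2]-.2488
print('pred tip ball centre if on axis',proj(s,[*o['tool_pos'][:2],tz+.004]),'handle/needle',proj(s,[*o['tool_pos'][:2],tz+.055]))
cv2.imwrite('pics/c3.png',cv2.resize(s['frame'][120:320,200:350,::-1],None,fx=4,fy=4,interpolation=cv2.INTER_NEAREST)[:480*1])
```

```text
((274.775634765625, 147.67372131347656), (25.480741500854492, 25.990787506103516), 9.214859008789062)
socket [0.51685207 0.0575484  0.05      ]
posts y 0.06892085322773342 69.68488705784057
mid-S [ 0.05197305 -0.01781939  0.04      ] 0.054942961211205885
[0.55454785 0.04903859 0.38393994]
pred tip ball centre if on axis [275.44992435 222.00395401] handle/needle [275.49700108 254.12336551]
```

View pics/c3.png

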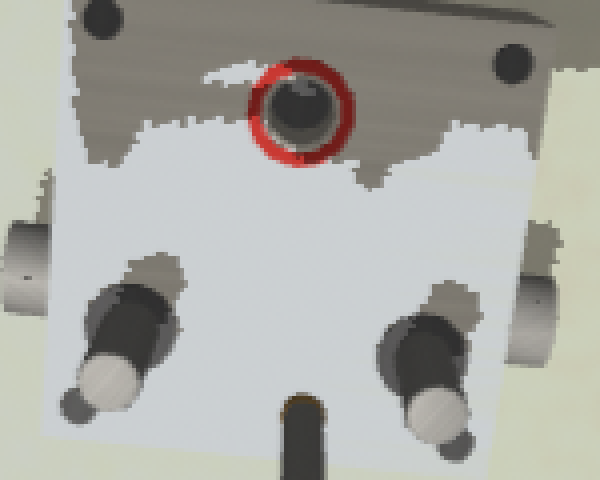

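```bash
python3 -m inch '[1,15,0,10,0,0,0,1,39.2,-0.3,30,0,0,0,1,39.2,-0.3,60,0,0,0,1,39.2,-0.3,76,0,0,0,1,39.2,-0.3,76,0,0,0]';python3 -m inch '[1,0,0,0,0,0,0,1,0,0,0,0,0,0]'
python3 - <<'E'
from h import *
s=ctrl.snapshot('wrist')
o,R=pose();print(o['tool_pos'],o['force'])
tz=o['tool_pos'][2]-.2488; P=o['tool_pos']
print(tz,'ball',proj(s,[*P[:2],tz+.004]),'ring',proj(s,[.5170,.0582,.05]))
cv2.imwrite('pics/c4.png',cv2.resize(s['frame'][200:300,215:335,::-1],None,fx=5,fy=5,interpolation=cv2.INTER_NEAREST))
E
```

```text
clock: 7.4
tool_pos: [0.5155, 0.058, 0.3058]
orientation: [-179.9, -0.2, 166.5]
force: [-0.3, -0.1, -1.0]
opening: 0.0154
gripper_force: 30.0
clock: 7.6
tool_pos: [0.517, 0.0585, 0.309]
orientation: [179.9, 0.1, 166.5]
force: [0.0, 0.5, -0.9]
opening: 0.0155
gripper_force: 30.0
[0.51694925 0.05846619 0.30898028] [-0.02353509 -0.38599633 -0.90846493]
0.060180280620316134 ball [274.94076718 221.48324114] ring [274.60672368 214.88260904]
```

View pics/c4.png

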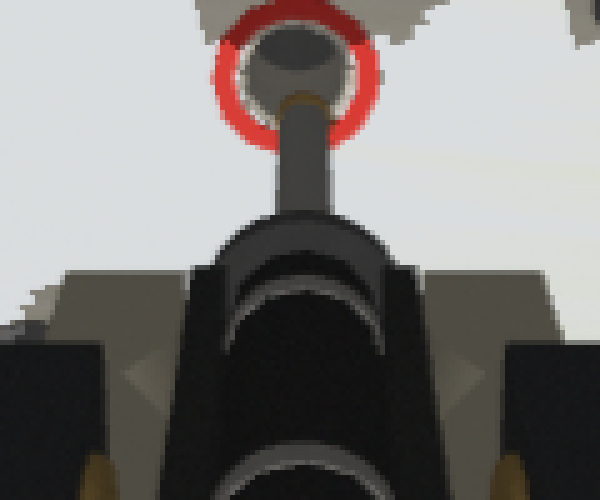

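The ball is at about (275.7,224) and the ring centre at about (274.4,214). The tip needs about 2.4 mm in +x and 0.9 mm in −y before going in.

```bash
python3 -m inch '[1,2.4,-0.9,0,0,0,0,1,2.4,-0.9,0,0,0,0,1,2.4,-0.9,6,0,0,0,1,2.4,-0.9,12,0,0,0,1,2.4,-0.9,12,0,0,0]';python3 -m inch '[1,0,0,4,0,0,0,1,0,0,8,0,0,0,1,0,0,13,0,0,0,1,0,0,18,0,0,0,1,0,0,18,0,0,0]'; python3 -m inch '[1,0,0,0.3,0,0,0]'
```

```text
clock: 8.15
tool_pos: [0.5135, 0.0579, 0.2946]
orientation: [-179.9, -0.1, 166.5]
force: [-0.1, -0.2, -0.1]
opening: 0.0155
gripper_force: 30.0
clock: 8.65
tool_pos: [0.5136, 0.0579, 0.2769]
orientation: [-180.0, -0.1, 166.5]
force: [-0.5, -0.1, -1.1]
opening: 0.0154
gripper_force: 30.0
clock: 8.75
tool_pos: [0.5139, 0.058, 0.2774]
orientation: [-180.0, -0.0, 166.5]
force: [-0.2, -0.4, -0.3]
opening: 0.0153
gripper_force: 30.0
```

```bash
python3 -m inch '[1,0,0,0.3,0,0,0,1,0,0,0.6,0,0,0,1,0,0,0.9,0,0,0,1,0,0,1.2,0,0,0,1,0,0,1.5,0,0,0]';python3 -m inch '[1,0,0,0.3,0,0,0,1,0,0,0.6,0,0,0,1,0,0,0.9,0,0,0,1,0,0,0.9,0,0,0]'
```

```text
clock: 9.25
tool_pos: [0.5139, 0.058, 0.2761]
orientation: [180.0, 0.0, 166.5]
force: [0.3, -0.8, -0.2]
opening: 0.0154
gripper_force: 30.0
clock: 9.65
tool_pos: [0.5138, 0.0581, 0.275]
orientation: [-180.0, -0.0, 166.5]
force: [-0.3, -0.7, -0.6]
opening: 0.0154
gripper_force: 30.0
```

```bash
python3 -m inch '[1,0,0,0.3,0,0,0,1,0,0,0.6,0,0,0,1,0,0,0.6,0,0,0]'
```

```text
clock: 9.95
tool_pos: [0.5139, 0.0581, 0.2746]
orientation: [-180.0, 0.0, 166.5]
force: [0.3, 0.2, -0.7]
opening: 0.0158
gripper_force: 30.0
```

```bash
python3 -m inch '[1,0,0,0.3,0,0,0,1,0,0,0.6,0,0,0,1,0,0,0.6,0,0,0]'
```

```text
clock: 10.25
tool_pos: [0.514, 0.0581, 0.2743]
orientation: [180.0, 0.0, 166.5]
force: [-0.9, -0.6, 4.0]
opening: 0.0158
gripper_force: 30.0
```

```bash
python3 -m inch '[1,0,0,0.3,0,0,0,1,0,0,0.6,0,0,0,1,0,0,0.6,0,0,0]'
```

```text
clock: 10.55
tool_pos: [0.5141, 0.0581, 0.2741]
orientation: [180.0, 0.1, 166.5]
force: [-1.2, -0.7, 8.2]
opening: 0.0152
gripper_force: 30.0
```

```bash
python3 -m inch '[1,0,0,0.3,0,0,0,1,0,0,0.6,0,0,0,1,0,0,0.6,0,0,0]'
```

```text
clock: 10.85
tool_pos: [0.5143, 0.0581, 0.2739]
orientation: [180.0, 0.1, 166.5]
force: [-2.5, -0.5, 12.9]
opening: 0.0154
gripper_force: 30.0
```

I felt contact at TCP z of about 0.2744, which puts the tip at 25.6 mm. The depth is therefore about 24 mm and the post is blue. I'll take the rod back to its stand.

```bash
python3 -m inch '[1,0,0,-3,0,0,0,1,0,0,-18,0,0,0,1,0,0,-48,0,0,0,1,0,0,-90,0,0,0,1,0,0,-108,0,0,0]'
python3 - <<'E'
from h import *
o,R=pose();print(o['tool_pos'],o['force'],delta([.468,-.2897,.381]))
E
```

```text
clock: 11.35
tool_pos: [0.5144, 0.0582, 0.384]
orientation: [179.9, 0.2, 166.5]
force: [0.0, -0.1, -0.7]
opening: 0.0152
gripper_force: 30.0
[0.51442796 0.05821546 0.38398695] [ 0.02970615 -0.10093878 -0.72939064] [ -35.9 -349.2    2.4]
```

```bash
python3 -m inch '[1,-4,-25,0,0,0,0,1,-9,-70,0,0,0,0,1,-14,-118,0,0,0,0,1,-19,-166,0,0,0,0,1,-24,-214,0,0,0,0]'; python3 -m inch '[1,-4,-46,0,0,0,0,1,-8,-86,0,0,0,0,1,-11,-118,0,0,0,0,1,-12.4,-134.9,0,0,0,0,1,-12.4,-134.9,0,0,0,0]'; python3 -m inch '[1,0,0,0,0,0,0,1,0,0,0,0,0,0,1,0,0,0,0,0,0]'
python3 - <<'E'
from h import *
o,R=pose();print(o['tool_pos'],o['force'],delta([.468,-.2897,.2588]))
s=ctrl.snapshot('wrist'); save(s,'w5.png'); P=o['tool_pos']
print('pred ball',proj(s,[*P[:2],P[2]-.2448]),'hole at grasp xy',proj(s,[.468,-.2897,.07]))
cv2.imwrite('pics/c5.png',cv2.resize(s['frame'][150:270,200:350,::-1],None,fx=4,fy=4,interpolation=cv2.INTER_NEAREST))
E
```

```text
clock: 11.85
tool_pos: [0.4865, -0.1572, 0.3805]
orientation: [180.0, -0.0, 166.5]
force: [1.8, -1.0, -0.3]
opening: 0.015
gripper_force: 30.0
clock: 12.35
tool_pos: [0.4672, -0.2915, 0.3799]
orientation: [180.0, -0.1, 166.3]
force: [-0.3, 1.4, -1.2]
opening: 0.015
gripper_force: 30.0
clock: 12.65
tool_pos: [0.468, -0.2889, 0.3808]
orientation: [180.0, 0.0, 166.6]
force: [0.4, 0.3, -0.8]
opening: 0.0151
gripper_force: 30.0
[ 0.46801241 -0.28886843  0.38075511] [ 0.35210931  0.25194838 -0.79256809] [ -0.2  -0.8 122. ]
pred ball [275.24513655 222.00091669] hole at grasp xy [274.3239616  195.94754243]
```

View pics/c5.png

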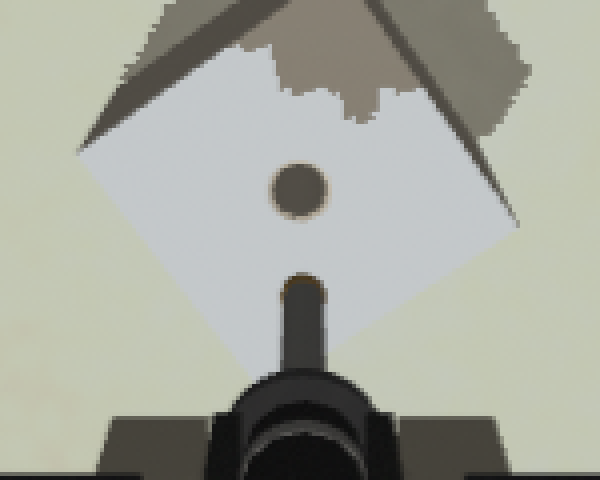

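The hole is at (274.8,197.8) and the ball at about (275.8,224). Both are shifted by the same 2 px from prediction, so the original grasp position is right. I'll lower there in stages.

```bash
python3 -m inch '[1,-0.2,-0.8,10,0,0,0,1,-0.2,-0.8,30,0,0,0,1,-0.2,-0.8,48,0,0,0,1,-0.2,-0.8,56,0,0,0,1,-0.2,-0.8,56,0,0,0]'; python3 -m inch '[1,0,0,0,0,0,0,1,0,0,2,0,0,0,1,0,0,5,0,0,0,1,0,0,9,0,0,0,1,0,0,9,0,0,0]'
```

```text
clock: 13.2
tool_pos: [0.4675, -0.2902, 0.3233]
orientation: [180.0, -0.2, 166.5]
force: [-0.0, -0.1, -0.2]
opening: 0.0154
gripper_force: 30.0
clock: 13.7
tool_pos: [0.4676, -0.2905, 0.3152]
orientation: [180.0, -0.0, 166.5]
force: [0.1, -0.2, -0.9]
opening: 0.0153
gripper_force: 30.0
```

```bash
python3 -m inch '[1,-0.2,0.6,3,0,0,0,1,-0.2,0.6,13,0,0,0,1,-0.2,0.6,28,0,0,0,1,-0.2,0.6,42,0,0,0,1,-0.2,0.6,50,0,0,0]'; python3 -m inch '[1,0,0,2,0,0,0,1,0,0,4,0,0,0,1,0,0,5,0,0,0,1,0,0,5,0,0,0]'
```

```text
clock: 14.2
tool_pos: [0.4677, -0.2898, 0.264]
orientation: [180.0, -0.1, 166.5]
force: [0.1, -1.0, -0.5]
opening: 0.0154
gripper_force: 30.0
clock: 14.6
tool_pos: [0.4683, -0.29, 0.261]
orientation: [-180.0, 0.0, 166.5]
force: [-0.6, -0.1, -0.9]
opening: 0.0156
gripper_force: 30.0
```

```bash
python3 -m inch '[1,0,0,0.6,0,0,0,1,0,0,1.2,0,0,0,1,0,0,1.7,0,0,0,1,0,0,1.7,0,0,0]'
```

```text
clock: 15.0
tool_pos: [0.4681, -0.29, 0.259]
orientation: [180.0, 0.0, 166.5]
force: [-0.9, -0.1, -0.8]
opening: 0.0148
gripper_force: 30.0
```

```bash
python3 -m inch '[1,0,0,0.3,0,0,0,1,0,0,0.5,0,0,0,1,0,0,0.5,0,0,0]'
```

```text
clock: 15.3
tool_pos: [0.4682, -0.29, 0.2588]
orientation: [-180.0, 0.0, 166.5]
force: [-1.3, 1.3, 3.6]
opening: 0.0153
gripper_force: 30.0
```

Collar contact is light at 3.6 N, so I'll open gently (partially, pads symmetric) and retreat upward.

```bash
python3 -m inch '[0.5,0,0,0,0,0,0,0.5,0,0,0,0,0,0,0.5,0,0,0,0,0,0,0.5,0,0,0,0,0,0,0.5,0,0,0,0,0,0]'
python3 - <<'E'
from h import *
o,R=pose();print(o['tool_pos'],o['opening'])
E
```

```text
clock: 15.8
tool_pos: [0.4682, -0.29, 0.2584]
orientation: [-180.0, -0.0, 166.5]
force: [0.1, -0.2, -0.3]
opening: 0.0433
gripper_force: 0.0
[ 0.46815138 -0.29000049  0.25843668] 0.043318754102141976
```

```bash
python3 -m inch '[0.5,0,0,-20,0,0,0,0.5,0,0,-60,0,0,0,0.5,0,0,-105,0,0,0,0.5,0,0,-141,0,0,0,0.5,0,0,-141,0,0,0]'
python3 - <<'E'
from h import *
s=ctrl.snapshot('wrist')
o,R=pose();print(o['tool_pos'],o['opening'])
print([(a['location'],a['p']) for a in ctrl.mark_of(s,'rod')[:1]])
m=ctrl.trace(s,'rod')[0]['pixels']; v,u=np.nonzero(m); print(u.min(),u.max(),v.min(),v.max(),proj(s,[.468,-.2897,.12]),proj(s,[.468,-.2897,.073]))
print(delta([.459,.318,.40]))
E
```

```text
clock: 16.3
tool_pos: [0.4692, -0.2906, 0.4053]
orientation: [-179.9, 0.5, 166.5]
force: [-0.9, -1.1, 0.0]
opening: 0.0439
gripper_force: 0.0
[ 0.46858862 -0.29016933  0.40236543] 0.044011002978569566
[([0.4737, -0.2879, 0.0105], 0.7)]
265 287 175 210 [276.48739089 199.69287875] [276.39317425 184.74950061]
[150.6 589.   -0.6]
```

```bash
python3 -m inch '[0.5,10,30,0,0,0,4,0.5,20,76,0,0,0,11,0.5,31,124,0,0,0,19,0.5,43,170,0,0,0,27,0.5,55,217,0,0,0,35]'
python3 - <<'E'
from h import *
o,R=pose(); print(o['joint_pos'],delta([.459,.318,.40]))
E
```

```text
clock: 16.95
tool_pos: [0.4654, -0.0815, 0.3981]
orientation: [-179.9, -0.1, 133.6]
force: [0.5, 0.5, -0.5]
opening: 0.0437
gripper_force: 0.0
[ 1.40158522e+01  1.44284401e+00 -2.44097927e+01 -1.53693535e-02
 -6.42960335e+01 -1.50429491e+02] [293.8 270.7  -2.1]
```

```bash
python3 -m inch '[0.5,20,18,0,0,0,-8,0.5,50,46,0,0,0,-16,0.5,85,78,0,0,0,-24,0.5,120,110,0,0,0,-32,0.5,155,142,0,0,0,-40]'
python3 - <<'E'
from h import *
o,R=pose(); print(o['joint_pos'],delta([.459,.318,.40]))
E
```

```text
clock: 17.45
tool_pos: [0.4601, 0.1288, 0.3982]
orientation: [-179.9, -0.1, 174.2]
force: [1.8, 0.2, -0.6]
opening: 0.0437
gripper_force: 0.0
[ 3.92999692e+01  1.97642233e+00 -2.38328866e+01 -1.40922431e-02
 -6.43192919e+01 -1.35073237e+02] [ 20.2 188.1  -2. ]
```

```bash
python3 -m inch '[0.5,5,40,0,0,0,-8.5,0.5,11,85,0,0,0,-17,0.5,16,130,0,0,0,-25.5,0.5,20,172,0,0,0,-34,0.5,20,188,0,0,0,-42]'; python3 -m inch '[0.5,0,0,0,0,0,-8.5,0.5,0,0,0,0,0,-17,0.5,0,0,0,0,0,-25.5,0.5,0,0,0,0,0,-34,0.5,0,0,0,0,0,-42]';  python3 -m inch '[0.2,0,0,0,0,0,-8.5,0.2,0,0,0,0,0,-17,0.2,0,0,0,0,0,-24,0.2,0,0,0,0,0,-24,0.2,0,0,0,0,0,-24]'
python3 - <<'E'
from h import *
o,R=pose(); print(o['joint_pos'])
s=ctrl.snapshot('wrist'); save(s,'w6.png')
for k in ['post_blue','post_orange','rack']:
  for a in ctrl.mark_of(s,k)[:1]: print(k,a['location'],a['p'],proj(s,a['location']))
m=ctrl.trace(s,'post_blue')[0]['pixels']; v,u=np.nonzero(m); print(u.min(),u.max(),v.min(),v.max())
print(proj(s,[.459,.318,.076]),proj(s,[.459,.318,.04]))
f=s['frame'].astype(int)
b=((f[:,:,2]>70)&(f[:,:,2]>1.6*f[:,:,0])).astype(np.uint8)
for c in cv2.findContours(b,0,2)[0]:
  if cv2.contourArea(c)>30: print(cv2.minEnclosingCircle(c),cv2.boundingRect(c))
E
```

```text
clock: 17.95
tool_pos: [0.4605, 0.3194, 0.3974]
orientation: [-180.0, -0.2, -143.6]
force: [-1.1, -0.8, -0.4]
opening: 0.0436
gripper_force: 0.0
clock: 18.45
tool_pos: [0.4608, 0.3161, 0.3976]
orientation: [179.9, -0.2, -101.8]
force: [-0.5, 0.1, -0.7]
opening: 0.0439
gripper_force: 0.0
clock: 18.95
tool_pos: [0.4609, 0.3161, 0.3983]
orientation: [179.9, -0.1, -78.3]
force: [0.5, 0.5, 0.1]
opening: 0.0696
gripper_force: 0.0
[ 5.45114390e+01  9.94624275e+00 -1.46614994e+01 -1.17262322e-02
 -6.55135633e+01 -4.28267667e+01]
post_blue [0.4609, 0.3139, 0.0117] 0.57 [276.446833   176.92056853]
post_orange [0.4749, 0.262, 0.015] 0.62 [273.38664267 126.61532478]
rack [0.467, 0.2609, 0.0036] 0.95 [280.92848169 126.21828141]
269 283 177 200
[277.86949962 197.29947425] [277.57940257 187.3901048 ]
((275.5, 194.27777099609375), 5.840047836303711) (270, 189, 12, 11)
```

View pics/w6.png

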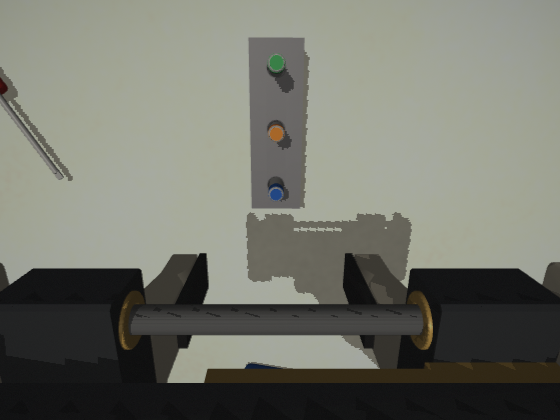

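Blue top is at (275.7,194.3), orange at (276,133) and green at (276,63). The rack row runs along the image column, so the finger axis is perpendicular to it as intended.

Run:
```python
from h import *
s=ctrl.snapshot('wrist');f=s['frame'].astype(int)
b=((f[:,:,2]>70)&(f[:,:,2]>1.6*f[:,:,0])).astype(np.uint8); b[:150]=0;b[230:]=0
for c in cv2.findContours(b,0,2)[0]:
  if cv2.contourArea(c)>30: 
    e=cv2.minEnclosingCircle(c)[0]; P=ray(s,e,.076); print(e,P, delta([P[0],P[1],.224]))
print(delta([*ray(s,(276,133),.083)[:2],.2]),pose()[0]['tool_pos'])
```

```text
(276.311767578125, 193.42941284179688) [0.46155779 0.31550376 0.076     ] [  0.8  -0.4 175.5]
[ 55.7  -0.7 199.5] [0.46102472 0.31619234 0.39946844]
```

```bash
python3 -m inch '[0.3,0.8,-0.4,30,0,0,0,0.3,0.8,-0.4,75,0,0,0,0.3,0.8,-0.4,115,0,0,0,0.3,0.8,-0.4,140,0,0,0,0.3,0.8,-0.4,140,0,0,0]'; python3 -m inch '[0.5,0,0,0,0,0,0,0.5,0,0,0,0,0,0,0.5,0,0,0,0,0,0]'
python3 - <<'E'
from h import *
s=ctrl.snapshot('wrist');f=s['frame'].astype(int)
b=((f[:,:,2]>70)&(f[:,:,2]>1.6*f[:,:,0])).astype(np.uint8)
for c in cv2.findContours(b,0,2)[0]:
  if cv2.contourArea(c)>30: 
    e=cv2.minEnclosingCircle(c); P=ray(s,e[0],.076); print(e,P, delta([P[0],P[1],.224]))
E
```

```text
clock: 19.75
tool_pos: [0.4606, 0.3144, 0.2561]
orientation: [179.7, -0.2, -78.2]
force: [-0.3, -1.2, 0.6]
opening: 0.0617
gripper_force: 0.0
clock: 20.05
tool_pos: [0.462, 0.316, 0.2614]
orientation: [-179.9, 0.1, -78.1]
force: [-0.5, 0.6, 0.3]
opening: 0.0456
gripper_force: 0.0
((279.5, 263.70001220703125), 10.056934356689453) [0.46155201 0.31579262 0.076     ] [ 0.1  0.4 37.1]
((278.0, 247.5), 8.732224464416504) [0.4642984  0.30673051 0.076     ] [ 9.5 -0.4 37.1]
```

```bash
python3 -m inch '[0.5,0,0.3,8,0,0,0,0.5,0,0.3,18,0,0,0,0.5,0,0.3,28,0,0,0,0.5,0,0.3,34,0,0,0,0.5,0,0.3,36.5,0,0,0]'; python3 -m inch '[0.5,0,0,0,0,0,0,0.5,0,0,0,0,0,0,0.5,0,0,0,0,0,0]'
```

```text
clock: 20.6
tool_pos: [0.4611, 0.3152, 0.2217]
orientation: [179.9, -0.1, -78.1]
force: [0.5, -0.5, -0.7]
opening: 0.0439
gripper_force: 0.0
clock: 20.9
tool_pos: [0.4614, 0.3156, 0.2234]
orientation: [-180.0, 0.0, -78.1]
force: [0.1, 0.2, -0.3]
opening: 0.0437
gripper_force: 0.0
```

```bash
python3 -m inch '[1,0,0,0,0,0,0,1,0,0,0,0,0,0,1,0,0,0,0,0,0,1,0,0,0,0,0,0,1,0,0,0,0,0,0]'; python3 -m inch '[1,0,0,0,0,0,0,1,0,0,0,0,0,0]'
```

```text
clock: 21.4
tool_pos: [0.4613, 0.3155, 0.2231]
orientation: [-180.0, 0.0, -78.1]
force: [0.2, -0.3, 0.1]
opening: 0.013
gripper_force: 30.0
clock: 21.6
tool_pos: [0.4613, 0.3155, 0.2231]
orientation: [-180.0, 0.0, -78.1]
force: [-0.3, 0.5, -0.5]
opening: 0.0131
gripper_force: 30.0
```

```bash
python3 -m inch '[1,0,0,-5,0,0,0,1,0,0,-15,0,0,0,1,0,0,-30,0,0,0,1,0,0,-65,0,0,0,1,0,0,-110,0,0,0]'; python3 -m inch '[1,0,0,-25,0,0,0,1,0,0,-30,0,0,0,1,0,0,-30,0,0,0]'
python3 - <<'E'
from h import *
o,R=pose();print(o['joint_pos'],o['opening'],delta([.555,.043,.363]))
s=ctrl.snapshot('wrist'); print([(a['location'],a['p']) for a in ctrl.recognise(s,'post_blue')[:1]])
E
```

```text
clock: 22.1
tool_pos: [0.4608, 0.3149, 0.3334]
orientation: [179.8, -0.1, -78.1]
force: [1.5, 1.2, -1.1]
opening: 0.0131
gripper_force: 30.0
clock: 22.4
tool_pos: [0.4612, 0.3154, 0.3647]
orientation: [-179.9, 0.1, -78.1]
force: [0.8, -0.2, -1.3]
opening: 0.0137
gripper_force: 30.0
[ 5.44404465e+01  1.13487299e+01 -1.75479061e+01 -5.90837404e-03
 -6.09395968e+01 -4.25448930e+01] 0.013666463830832701 [285.9 -35.6   1.2]
[]
```

```bash
python3 -m inch '[1,20,-2,0,0,0,8,1,60,-7,0,0,0,16.5,1,105,-13,0,0,0,25,1,150,-19,0,0,0,33.5,1,195,-25,0,0,0,42]'; python3 -m inch '[1,0,0,0,0,0,8.5,1,0,0,0,0,0,17,1,0,0,0,0,0,25.5,1,0,0,0,0,0,34,1,0,0,0,0,0,42]'; python3 -m inch '[1,0,0,0,0,0,8.5,1,0,0,0,0,0,17,1,0,0,0,0,0,25.5,1,0,0,0,0,0,34,1,0,0,0,0,0,37]';  python3 - <<'E'
from h import *
o,R=pose();print(o['joint_pos'],o['opening'],delta([.553,.0465,.363]))
E
```

```text
clock: 23.0
tool_pos: [0.5259, 0.1281, 0.3616]
orientation: [179.9, -0.1, -120.4]
force: [0.4, 1.2, 0.4]
opening: 0.0132
gripper_force: 30.0
clock: 23.5
tool_pos: [0.5256, 0.1295, 0.3613]
orientation: [-180.0, -0.2, -162.5]
force: [0.1, -0.3, -1.0]
opening: 0.0133
gripper_force: 30.0
clock: 24.0
tool_pos: [0.5256, 0.1296, 0.3613]
orientation: [-179.9, -0.1, 160.6]
force: [0.9, 0.1, -0.3]
opening: 0.0132
gripper_force: 30.0
[ 3.45971141e+01  9.99017236e+00 -1.97436643e+01 -1.92168390e-02
 -6.04468804e+01 -1.44019678e+02] 0.01324839516369299 [-53.5 -69.3  -1.6]
```

```bash
python3 -m inch '[1,-16,-21,5,0,0,0,1,-40,-52,14,0,0,0,1,-53,-69,20,0,0,0,1,-53,-69,20,0,0,0,1,-53,-69,20,0,0,0]'; python3 -m inch '[1,0,0,0,0,0,0,1,0,0,0,0,0,0,1,0,0,0,0,0,0]'
python3 - <<'E'
from h import *
s=ctrl.snapshot('wrist'); f=s['frame'].astype(int); o,R=pose(); P=o['tool_pos']
red=((f[:,:,0]>60)&(f[:,:,0]>1.8*f[:,:,1])&(f[:,:,0]>1.8*f[:,:,2])).astype(np.uint8)
red[:100]=0;red[220:]=0;red[:,230:321]=red[:,230:321];red[:,:230]=0;red[:,321:]=0
c=max(cv2.findContours(red,0,2)[0],key=cv2.contourArea); e=cv2.fitEllipse(c)
S=ray(s,e[0],.05); print(e,S,P,'delta',delta([*S[:2],P[2]]))
print('pred foot',proj(s,[*P[:2],P[2]-.2111]))
print(f[205:260,275].sum(1).tolist())
for r in (225,230,235): print(r,f[r,255:297].sum(1).tolist())
cv2.imwrite('pics/c7.png',cv2.resize(s['frame'][110:260,190:360,::-1],None,fx=4,fy=4,interpolation=cv2.INTER_NEAREST))
E
```

```text
clock: 24.5
tool_pos: [0.5533, 0.0467, 0.3416]
orientation: [-179.9, -0.1, 160.8]
force: [0.5, -0.2, -1.9]
opening: 0.0131
gripper_force: 30.0
clock: 24.8
tool_pos: [0.5533, 0.0479, 0.3432]
orientation: [180.0, 0.0, 160.9]
force: [-0.2, -0.6, -0.9]
opening: 0.0132
gripper_force: 30.0
((271.6385803222656, 156.32638549804688), (29.322738647460938, 29.822999954223633), 169.6700897216797) [0.51686317 0.05762829 0.05      ] [0.55332378 0.04783092 0.34322352] delta [37.7 -2.6 -0. ]
pred foot [274.90079261 241.59898734]
[626, 624, 626, 624, 625, 626, 624, 624, 626, 626, 624, 624, 624, 626, 626, 624, 626, 626, 626, 625, 625, 625, 624, 624, 625, 625, 626, 623, 627, 620, 485, 175, 178, 175, 177, 175, 175, 178, 177, 176, 176, 176, 175, 173, 179, 173, 176, 176, 174, 174, 175, 173, 176, 175, 176]
225 [626, 626, 625, 624, 626, 624, 626, 626, 624, 625, 625, 626, 626, 626, 624, 624, 627, 625, 625, 624, 625, 625, 626, 626, 624, 624, 625, 624, 625, 623, 623, 624, 623, 624, 623, 624, 623, 622, 623, 622, 622, 621]
230 [624, 624, 625, 624, 625, 626, 626, 624, 625, 625, 626, 626, 625, 626, 624, 624, 626, 624, 624, 626, 625, 624, 626, 624, 623, 625, 625, 625, 625, 624, 623, 623, 624, 623, 623, 622, 622, 622, 622, 622, 623, 621]
235 [626, 625, 624, 624, 625, 626, 626, 624, 624, 624, 624, 624, 626, 625, 625, 623, 617, 616, 615, 594, 485, 418, 527, 613, 617, 621, 624, 623, 624, 625, 624, 625, 624, 624, 624, 623, 624, 624, 623, 624, 623, 622]
```

View pics/c7.png

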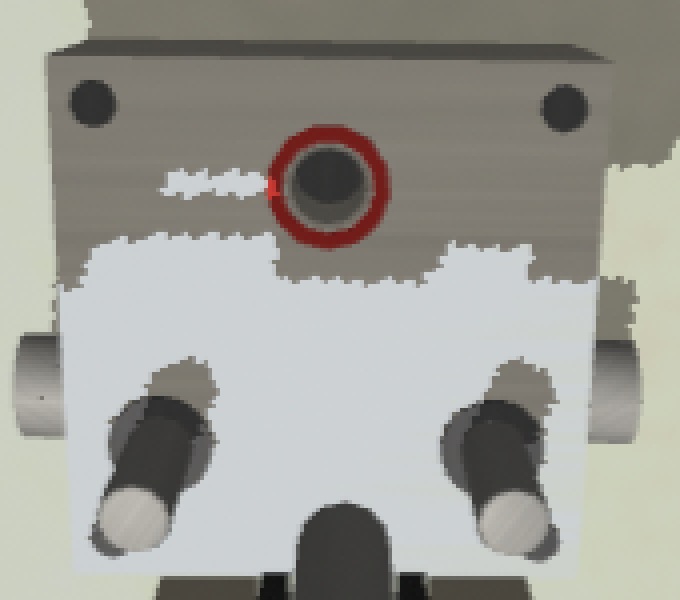

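The fixture is square to the gripper. The ring centre is at about (272.1,156.7), and the post foot's silhouette is centred on u≈275.8 with its top edge at v≈235.3.

```bash
cat >> h.py <<'E'
def foot(s,P,R,off=(0,0),fz=.2111):
    a=np.linspace(0,2*np.pi,73); pts=[]
    for r,h in ((.0052,0),(.007,.0018)):
        for t in a: pts.append(proj(s,P+R@np.array([off[0]+r*np.cos(t),off[1]+r*np.sin(t),fz-h])))
    up=[proj(s,P+R@np.array([off[0]+.007*np.cos(t),off[1]+.007*np.sin(t),fz-.008])) for t in a]
    return np.array(pts)[:,1].min(), np.array(up)[:,0].min(), np.array(up)[:,0].max()
E
python3 - <<'E'
from h import *
s=ctrl.snapshot('wrist'); o,R=pose(); P=o['tool_pos']; f=s['frame'].astype(int).sum(2)
print(P,foot(s,P,R),foot(s,P,R,(-.002,.001)))
for c in (274,276,278): print(c,f[230:240,c].tolist())
r=250; print([ (u,int(f[r,u])) for u in list(range(260,268))+list(range(284,292))])
S=ray(s,(272.0,156.5),.05); print(S,delta([*S[:2],P[2]]))
E
```

```text
[0.55334363 0.04772857 0.34322053] (np.float64(231.99978830600082), np.float64(262.86550465258915), np.float64(286.98618183119356)) (np.float64(235.1321775190632), np.float64(264.62231990286426), np.float64(288.66795752221645))
274 [625, 623, 623, 626, 626, 595, 177, 178, 178, 177]
276 [624, 623, 624, 624, 618, 419, 175, 176, 177, 174]
278 [625, 623, 622, 625, 626, 615, 205, 177, 179, 180]
[(260, 626), (261, 626), (262, 624), (263, 574), (264, 164), (265, 168), (266, 169), (267, 170), (284, 174), (285, 174), (286, 173), (287, 331), (288, 620), (289, 623), (290, 622), (291, 622)]
[0.51712085 0.05778982 0.05      ] [37.5 -2.3 -0. ]
```

```bash
python3 -m inch '[1,15,-1,5,0,0,0,1,39.5,-2.5,25,0,0,0,1,39.5,-2.5,50,0,0,0,1,39.5,-2.5,66,0,0,0,1,39.5,-2.5,70,0,0,0]'; python3 -m inch '[1,0,0,0,0,0,0,1,0,0,0,0,0,0,1,0,0,0,0,0,0,1,0,0,0,0,0,0]'
python3 - <<'E'
from h import *
s=ctrl.snapshot('wrist'); o,R=pose(); P=o['tool_pos']; f=s['frame'].astype(int)
print(P,o['force'],'ring pred',proj(s,[.5171,.0578,.05]),'foot',foot(s,P,R),foot(s,P,R,(-.002,0)))
F=f.sum(2)
for c in (274,276): print(c,F[222:246,c].tolist())
for r in (245,250): print(r,F[r,258:294].tolist())
red=((f[:,:,0]>60)&(f[:,:,0]>1.8*f[:,:,1])&(f[:,:,0]>1.8*f[:,:,2])).astype(np.uint8)
red[:,:230]=0;red[:,325:]=0;red[:190]=0;red[270:]=0
ys,xs=np.nonzero(red); print(xs.min(),xs.max(),ys.min(),ys.max())
for r in range(ys.min(),ys.max()+1,3):
  q=np.nonzero(red[r])[0]; print(r,q.min(),q.max(),end='; ')
E
```

```text
clock: 25.4
tool_pos: [0.5146, 0.0579, 0.2716]
orientation: [-179.9, -0.1, 160.9]
force: [-0.6, -0.4, -0.9]
opening: 0.0132
gripper_force: 30.0
clock: 25.8
tool_pos: [0.5156, 0.0579, 0.2738]
orientation: [179.9, 0.1, 160.9]
force: [-0.1, 0.5, -1.6]
opening: 0.0131
gripper_force: 30.0
[0.51546958 0.05783668 0.27361143] [-0.85301269 -0.57253603 -0.9639193 ] ring pred [275.45990529 235.43477885] foot (np.float64(231.6564251682381), np.float64(262.856912496096), np.float64(286.96670750636946)) (np.float64(234.78850026924871), np.float64(262.8967062596875), np.float64(286.93147579181567))
274 [207, 360, 205, 167, 167, 166, 167, 167, 166, 170, 229, 247, 243, 245, 196, 198, 198, 198, 197, 197, 197, 197, 196, 197]
276 [202, 345, 202, 163, 164, 164, 165, 164, 163, 168, 226, 246, 244, 223, 198, 197, 197, 200, 197, 198, 198, 197, 197, 197]
245 [660, 503, 345, 340, 341, 335, 289, 188, 188, 191, 191, 191, 191, 191, 194, 197, 197, 197, 197, 199, 200, 200, 199, 198, 200, 199, 196, 196, 213, 281, 335, 335, 338, 475, 676, 676]
250 [673, 673, 672, 672, 672, 635, 183, 189, 189, 190, 191, 193, 188, 191, 194, 195, 194, 196, 197, 198, 200, 199, 200, 199, 198, 198, 197, 197, 194, 369, 667, 670, 670, 670, 670, 669]
256 294 218 248
218 270 280; 221 264 286; 224 261 289; 227 259 291; 230 257 293; 233 257 293; 236 257 293; 239 257 293; 242 258 292; 245 260 290; 248 263 263;
```

```bash
python3 -m inch '[1,0.9,-0.1,2,0,0,0,1,0.9,-0.1,5,0,0,0,1,0.9,-0.1,9,0,0,0,1,0.9,-0.1,10,0,0,0,1,0.9,-0.1,10,0,0,0]'; python3 -m inch '[1,0,0,0.5,0,0,0,1,0,0,1,0,0,0,1,0,0,1.5,0,0,0,1,0,0,2,0,0,0,1,0,0,2,0,0,0]'
```

```text
clock: 26.35
tool_pos: [0.5143, 0.058, 0.2626]
orientation: [-180.0, -0.0, 160.9]
force: [0.8, -0.1, -0.6]
opening: 0.0134
gripper_force: 30.0
clock: 26.85
tool_pos: [0.5144, 0.058, 0.261]
orientation: [-180.0, -0.0, 160.9]
force: [-0.8, 0.5, 0.5]
opening: 0.0132
gripper_force: 30.0
```

```bash
python3 -m inch '[1,0,0,0.4,0,0,0,1,0,0,0.8,0,0,0,1,0,0,1.2,0,0,0,1,0,0,1.2,0,0,0]'
```

```text
clock: 27.25
tool_pos: [0.5144, 0.058, 0.2598]
orientation: [-180.0, -0.0, 160.9]
force: [-0.4, 0.1, -0.6]
opening: 0.0134
gripper_force: 30.0
```

```bash
python3 -m inch '[1,0,0,0.4,0,0,0,1,0,0,0.8,0,0,0,1,0,0,1,0,0,0]'
```

```text
clock: 27.55
tool_pos: [0.5144, 0.058, 0.2588]
orientation: [-180.0, -0.0, 160.9]
force: [-0.5, 0.4, -1.0]
opening: 0.0133
gripper_force: 30.0
```

```bash
python3 -m inch '[1,0,0,0.4,0,0,0,1,0,0,0.8,0,0,0,1,0,0,1,0,0,0]'
```

```text
clock: 27.85
tool_pos: [0.5144, 0.058, 0.2578]
orientation: [-180.0, -0.0, 160.9]
force: [-0.2, 0.4, -0.1]
opening: 0.0132
gripper_force: 30.0
```

```bash
python3 -m inch '[1,0,0,0.4,0,0,0,1,0,0,0.8,0,0,0,1,0,0,1,0,0,0]'
```

```text
clock: 28.15
tool_pos: [0.5144, 0.058, 0.2568]
orientation: [180.0, 0.0, 160.9]
force: [0.4, 0.3, -0.3]
opening: 0.0132
gripper_force: 30.0
```

```bash
python3 -m inch '[1,0,0,1,0,0,0,1,0,0,2,0,0,0,1,0,0,3,0,0,0,1,0,0,4,0,0,0,1,0,0,5,0,0,0]'
```

```text
clock: 28.65
tool_pos: [0.5144, 0.058, 0.2517]
orientation: [-180.0, -0.0, 160.9]
force: [0.0, 0.4, 0.1]
opening: 0.0133
gripper_force: 30.0
```

```bash
python3 -m inch '[1,0,0,1,0,0,0,1,0,0,2,0,0,0,1,0,0,3,0,0,0,1,0,0,4,0,0,0,1,0,0,5,0,0,0]'
```

```text
clock: 29.15
tool_pos: [0.5144, 0.058, 0.2468]
orientation: [-180.0, 0.0, 160.9]
force: [0.3, -0.4, -0.3]
opening: 0.0133
gripper_force: 30.0
```

```bash
python3 -m inch '[1,0,0,1,0,0,0,1,0,0,2,0,0,0,1,0,0,3,0,0,0,1,0,0,4,0,0,0,1,0,0,4.5,0,0,0]'
```

```text
clock: 29.65
tool_pos: [0.5144, 0.058, 0.2422]
orientation: [-180.0, -0.0, 160.9]
force: [0.9, -0.2, 0.0]
opening: 0.013
gripper_force: 30.0
```

Foot is at about 0.031 with the bottom at about 0.026, and no force yet. I'll continue slowly.

```bash
python3 -m inch '[1,0,0,0.7,0,0,0,1,0,0,1.4,0,0,0,1,0,0,2.1,0,0,0,1,0,0,2.8,0,0,0,1,0,0,3.3,0,0,0]'
```

```text
clock: 30.15
tool_pos: [0.5144, 0.058, 0.239]
orientation: [180.0, 0.0, 160.9]
force: [0.2, 0.6, -1.1]
opening: 0.0133
gripper_force: 30.0
```

```bash
python3 -m inch '[1,0,0,0.3,0,0,0,1,0,0,0.6,0,0,0,1,0,0,0.9,0,0,0,1,0,0,0.9,0,0,0]'
```

```text
clock: 30.55
tool_pos: [0.5144, 0.058, 0.2381]
orientation: [-180.0, -0.0, 160.9]
force: [0.0, -0.1, -0.6]
opening: 0.0132
gripper_force: 30.0
```

```bash
python3 -m inch '[1,0,0,0.3,0,0,0,1,0,0,0.6,0,0,0,1,0,0,0.6,0,0,0]'
```

```text
clock: 30.85
tool_pos: [0.5144, 0.058, 0.2375]
orientation: [180.0, 0.0, 160.9]
force: [-0.4, -0.9, -0.5]
opening: 0.0133
gripper_force: 30.0
```

```bash
python3 -m inch '[1,0,0,0.3,0,0,0,1,0,0,0.5,0,0,0,1,0,0,0.5,0,0,0]'
```

```text
clock: 31.15
tool_pos: [0.5144, 0.058, 0.2371]
orientation: [-180.0, 0.0, 160.9]
force: [0.8, -0.6, 0.2]
opening: 0.0136
gripper_force: 30.0
```

```bash
python3 -m inch '[1,0,0,0.3,0,0,0,1,0,0,0.3,0,0,0]'
```

```text
clock: 31.35
tool_pos: [0.5145, 0.058, 0.237]
orientation: [180.0, 0.0, 160.9]
force: [-1.3, -0.3, 3.6]
opening: 0.0131
gripper_force: 30.0
```

The bottom is reached with a light 3.6 N at a foot height of 25.9 mm, as expected. I'll release and retreat.

```bash
python3 -m inch '[0.5,0,0,0,0,0,0,0.5,0,0,0,0,0,0,0.5,0,0,0,0,0,0,0.5,0,0,0,0,0,0,0.5,0,0,0,0,0,0]'; python3 -m inch '[0.5,0,0,-10,0,0,0,0.5,0,0,-30,0,0,0,0.5,0,0,-70,0,0,0,0.5,0,0,-115,0,0,0,0.5,0,0,-130,0,0,0]'; python3 -m inch '[0.5,-15,0,-20,0,0,0,0.5,-30,0,-30,0,0,0,0.5,-30,0,-30,0,0,0,0.5,-30,0,-30,0,0,0,0.5,-30,0,-30,0,0,0]'
python3 - <<'E'
from h import *
s=ctrl.snapshot('wrist'); o,R=pose(); f=s['frame'].astype(int); print(o['tool_pos'],o['opening'],o['force'])
b=((f[:,:,2]>60)&(f[:,:,2]>1.5*f[:,:,0])).astype(np.uint8)
for c in cv2.findContours(b,0,2)[0]:
  if cv2.contourArea(c)>30: print(cv2.minEnclosingCircle(c),cv2.boundingRect(c))
print('pred top',proj(s,[.5165,.0578,.09]))
t=ctrl.snapshot('top')
for k in ['post_blue','post_orange','post_green','rod']:
  for n,p in (('w',s),('t',t)):
    for a in ctrl.mark_of(p,k)[:1]: print(n,k,np.round(a['location'],4),round(a['p'],2))
E
```

```text
clock: 31.85
tool_pos: [0.5144, 0.058, 0.2366]
orientation: [-180.0, -0.0, 160.9]
force: [0.0, -1.1, 0.1]
opening: 0.0427
gripper_force: 0.0
clock: 32.35
tool_pos: [0.5153, 0.0582, 0.3723]
orientation: [179.8, 0.3, 160.9]
force: [0.8, 0.2, -0.1]
opening: 0.0438
gripper_force: 0.0
clock: 32.85
tool_pos: [0.542, 0.0481, 0.3961]
orientation: [-180.0, -0.1, 160.9]
force: [-0.0, 0.7, 0.2]
opening: 0.0436
gripper_force: 0.0
[0.54205148 0.04818594 0.39611525] 0.04402270237577838 [ 0.54882389  0.6207624  -0.12309046]
((276.0, 166.6875), 6.430314540863037) (270, 161, 13, 13)
pred top [276.30289105 166.55008654]
w post_blue [0.5154 0.0582 0.0251] 0.81
t post_blue [ 0.7368 -0.1945  0.0034] 0.66
t post_orange [0.4667 0.2642 0.0115] 0.42
w post_green [0.481  0.2082 0.0112] 0.73
t post_green [ 0.5435  0.0509 -0.0023] 0.58
t rod [ 0.4698 -0.29    0.0095] 0.43
```

The blue top appears exactly where it should, level at z of 0.09. The other posts and the rod are in place, so I'll hand the job in.

```bash
python3 -c "
from plant import ctrl; print(ctrl.close_job())"
```

```text
the job is handed in; nothing more can be done
None
```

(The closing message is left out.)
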